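# Turn the jewelled drum to the tag scanner and lock it with its pin

### The job

Turn the jewelled drum by the bar on its top until the flat tag plate on its side squarely faces the scanner block, and let go of it. Then take the slim one of the two steel pins lying on the bench and push its rod level through the eyelet of the bracket into the drum's socket, feeling for the hole, gently (under 30 N) and fully home, so that the drum is locked there. Leave the stout pin, jar, wooden disc, tweezers and hexagonal block where they are.

Things in the scene. Friction and masses are not known exactly. Their poses are not given: they have to be found in the camera images.
- station: Fixed reading station on the bench, carrying scanner block, turning drum and bracket. Origin: on the bench surface under the drum's upright axis; z up. Dark steel base plate 110 x 290 mm, 12 mm thick, from y = -198 to +92 mm. Scanner block at its -y end, bracket at its +y end; the pin goes in along -y. Bracket: see socket.
- scanner (a point): Centre of the window face of the grey scanner block (80 mm wide, 75 deep, top 97 mm above the bench), at y = -103 mm in the station frame, looking along +y at the drum. Axes as the station's.
- drum (a joint): Angle (rad) of the brass drum (80 mm diameter, 12 to 82 mm above the bench, slight friction), growing anticlockwise seen from above, range -0.8 to 7.1. At 0 and also at 2 pi (6.283) the tag plate faces the scanner squarely and the grip bar lies along the station's y.
- drum_mark (a point): Centre of the outer face of the tag plate (flat aluminium plate 30 mm wide, 46 mm high, on the drum's side), 52 mm from the drum's axis, 50 mm above the bench. In the station frame it faces (sin a, -cos a) for joint value a.
- drum_bar (a point): Centre of the top of the steel grip bar on the drum, on the drum's axis, 118 mm above the bench. The bar is 60 mm long (along this frame's y, the line from tag plate to socket), 14 mm wide, and stands 36 mm above the drum's top.
- socket (a point): Mouth of the drum's socket: slot 16 mm high, 26 wide narrowing to 16, 22 deep, in a boss across from the tag plate, 62 mm from the axis, 50 mm up. Before it (station y = 72 to 92 mm, 60 wide, top 76 mm up) stands the aluminium bracket with the 14 mm eyelet along y, 50 mm up; clamped in a slot, its eyelet is up to 5 mm off centre either way in station x: feel for it.
- pin: The slim locking pin, loose, lying on the bench: steel head block 50 (x) x 18 (y) x 36 mm high and a 12 mm rod sticking 50 mm out of its +x face, tip edge broken by 1 mm; 100 mm over all, about 130 g. Origin: centre of the head's underside. The rod's axis runs along x, 16 mm above the underside. Fully home, the head's front face rests on the bracket.
- pin_tip (a point): Centre of the end of the slim pin's rod, 75 mm along x from the pin's origin, 16 mm above its underside. Fully home it lies 42 mm from the drum's axis.
- stout_pin: A pin with the same head but a rod of 24 mm diameter, too thick for the eyelet. Leave it alone. Same frame as the slim pin.
- jar: Small white jar with a grey lid, 48 mm diameter, 55 mm high; bystander. Origin at its underside.
- wood_disc: Wooden disc, 90 mm diameter, 30 mm high; bystander. Origin at its underside.
- tweezers: Steel tweezers lying flat, 140 mm long, 8 mm high; bystander.
- hex_dapper: Heavy hexagonal steel block, 60 mm across flats, 57 mm high; bystander. Origin at its underside.

How it is judged:
By the outcome, as a careful person would: the job done as asked, in the order asked, and still so for the second after the job is handed in, with the robot touching nothing.
It also fails if it takes over 72 s, if anything falls off the work surface, if the arm or the gripper's body presses on something with over 40 N, if the wrist force passes 120 N, or if a joint passes its speed limit or range.

### The arm

A 7-joint arm with a two-finger parallel gripper is mounted at the origin on the work surface. World frame = base frame: x ahead of the robot, y to its left, z up, the work surface at z = 0. Lengths are in m, angles in rad, forces in N, time in s.
With the tool pointing down it reaches from about 0.35 to 0.9 m from the base axis. Payload 8.1 kg.
Tool frame: the origin (TCP) lies on the centre line of the jaws, within the pads' length; the fingertips stand 11 mm ahead of it and the grasp point (between the pads) lies 8 mm behind it (arm.nose_length is the distance from the TCP to the fingertips, in m); z points along the fingers, y is the line along which they close (so a half turn about z gives the same grasp; the last joint's range is limited). The gripper opens to 92 mm and grips with 3 to 60 N. Pads are 19 mm wide; open, the fingers measure 130 mm over their backs; the gripper's body (75 mm by 190 mm) begins 47 mm behind the grasp point.
Start: joints at [1.076, 0.434, 0.025, 1.573, -0.012, 1.134, -0.075], TCP at [0.239, -0.578, 0.238] pointing down, gripper open.
Joint ranges: [-2.62, 2.62], [-0.44, 2.09], [-1.27, 1.32], [0.08, 2.57], [-1.32, 4.46], [0.12, 2], [-2.74, 2.74]. Speed limits (rad/s): [2.22, 2.22, 3.01, 3.01, 3.14, 3.14, 3.14].

### API

Orientations are given as a rotation vector (axis times angle).
In Python, from cell import arm gives the robot as it stands.
- The arm moves only by the tool jog_arm, never from a script. Its argument "moves" is a list of rows, each a list of 4 numbers: the shift along the tool's x, y, z in m, then the turn about the tool's z in rad. In form: [[tx, ty, tz, spin], ...]. A call has 1 to 20 rows; each row is the pose to reach, as a shift and turn from the pose commanded when the call began, along the tool's axes at that moment; what a row does not reach only later rows make up. A row lasts 1/8 s, in which the tool goes at most 62.5 mm and 10.7 degrees, less where a joint would pass 70% of its speed; a pose out of reach is approached as far as the arm can. A call with a gripper value outside its range is refused whole. "hand" is the finger opening in m, from 0 to 0.0918, set as the call begins (left out, the last holds). The fingers move at their own pace and stop on an object; "newtons" is the grip in N (left out, the last holds). Time passes only in rows, so rows that repeat a pose let the fingers close. It gives the time, the measured TCP pose, the force, the opening and the grip force at its end, in the units of the state.
- arm.observe(): the state, without advancing time (a new reading comes with each control period).
- arm.get_image(name): name is "side" or "top" or "wrist"; returns a dict with "color" (400x640x3 uint8, red, green, blue), "z_map" (400x640 float32, m along the optical axis (not along the pixel's ray), 0 where there is no reading), "fx", "fy", "cx", "cy" (pixels), "k1" (the pictures are not rectified: a ray, as slopes to the right and down, at radius r is drawn at 1 + k1 r^2 times it, then the intrinsics apply), "rvec" (rotation vector, rad) and "tvec" (3), from world to camera coordinates, as OpenCV has them. Camera axes: x right, y down, z forward; pixel columns grow to the right and rows downward; lengths in m; the calibration is good to about 2 mm. A picture is of the moment at which its call begins.
- arm.sign_off(): hands the job in; it is judged then, once.
The state is a dict: "clock": time; "joints": joint angles; "dq": joint speeds; "joint_efforts": joint torques, N m; "position": TCP position; "ee_rot": TCP orientation; "force": force on the tool from outside, world axes, zero at the start; "ft_torque": the same for the moment, N m; "width": opening from 0.0 (shut) to 1.0 (fully open); "gripper_force": force on a finger pad.
Only numpy, scipy, OpenCV 4.12 (cv2) and the standard library are available. Lean on these libraries where they do the work, as an engineer would, in place of code of your own. Each camera call takes 0.05 s, during which the arm holds its last target. There are 200 camera calls.

## Working session

There is one attempt and no reset: what is moved stays moved. The work goes in short steps, Python scripts to look and compute and a tool call to move; the robot and the scene stay as the last step left them, time stands still between calls to the robot, and variables do not carry over. Pictures are saved under pics/ and viewed, at most 10 in all, crops included, and the job is handed in when it is done.

Besides the shell and the picture viewer there is one more tool, called as name(argument=value, ...) on one line, values as JSON. jog_arm: Moves the arm, as the interface text tells. Its arguments: {"type":"object","properties":{"moves":{"type":"array"},"hand":{"type":"number"},"newtons":{"type":"number"}},"required":["moves"]}

```bash
mkdir -p pics; ls; cat > h.py <<'E'
import numpy as np, cv2
from scipy.spatial.transform import Rotation as R
from cell import arm
def grab(n):
    d=arm.get_image(n); np.savez(f'/tmp/{n}.npz',**d); return d
def load(n): return dict(np.load(f'/tmp/{n}.npz'))
def KD(d): return np.array([[d['fx'],0,d['cx']],[0,d['fy'],d['cy']],[0,0,1]],float),np.array([d['k1'],0,0,0],float)
def cloud(d):
    K,D=KD(d); h,w=d['z_map'].shape
    uv=np.stack(np.meshgrid(np.arange(w),np.arange(h)),-1).reshape(-1,1,2).astype(np.float64)
    s=cv2.undistortPoints(uv,K,D).reshape(h,w,2); z=d['z_map'][...,None]
    c=np.concatenate([s*z,z],-1); M=cv2.Rodrigues(d['rvec'])[0]
    p=(c-d['tvec'].reshape(3))@M; p[d['z_map']==0]=np.nan; return p
def onplane(d,uv,Z):
    K,D=KD(d); s=cv2.undistortPoints(np.array(uv,float).reshape(-1,1,2),K,D).reshape(-1,2)
    M=cv2.Rodrigues(d['rvec'])[0]; o=-M.T@d['tvec'].reshape(3); r=np.c_[s,np.ones(len(s))]@M
    return o+r*((Z-o[2])/r[:,2])[:,None]
def proj(d,P):
    K,D=KD(d); return cv2.projectPoints(np.array(P,float).reshape(-1,1,3),d['rvec'],d['tvec'],K,D)[0].reshape(-1,2)
def save(n,im,box=None,s=1):
    if box: u0,v0,u1,v1=box; im=im[v0:v1,u0:u1]
    cv2.imwrite(f'pics/{n}.png',cv2.resize(im[...,::-1],None,fx=s,fy=s,interpolation=cv2.INTER_CUBIC))
E
python3 - <<'E'
from h import *
a=grab('top');b=grab('side')
save('top1',a['color'],s=1.25);save('side1',b['color'],s=1.25)
for d in(a,b):
    M=cv2.Rodrigues(d['rvec'])[0];print(-M.T@d['tvec'].reshape(3),M[2],d['fx'],d['k1'])
s=arm.observe();print(s,arm.nose_length)
E
```

```text
pics
[ 0.31995564 -0.00475179  1.43407355] [ 1.65436038e-01  2.05563481e-04 -9.86220500e-01] 500.62909892380696 -0.021494905465868828
[0.36716439 0.71196245 1.02903295] [ 0.17805316 -0.61525838 -0.76795455] 423.43712549112786 0.0018177557621741754
{'clock': 0.1, 'joints': array([ 1.07636511,  0.43514116,  0.02495904,  1.57399059, -0.01156499,
        1.13398553, -0.0750832 ]), 'dq': array([ 2.04096152e-03, -2.60793838e-04,  4.41810776e-05, -2.75607999e-03,
        4.78493578e-04, -2.07380369e-03, -1.10559585e-03]), 'joint_efforts': array([ 3.96025629e-03, -6.69126034e+01,  9.89037193e-01, -3.15144861e+01,
       -6.02786243e-02,  3.73723812e-02,  6.33134573e-05]), 'position': array([ 0.23846202, -0.57725471,  0.23703682]), 'ee_rot': array([-3.08020964e+00, -6.11263354e-01,  6.52464985e-04]), 'force': array([-0.54444395, -0.57263317,  0.54569585]), 'ft_torque': array([0.01103358, 0.01209069, 0.00571558]), 'gripper_force': 0.0, 'width': 1.001662944559352} 0.011
```

View pics/top1.png

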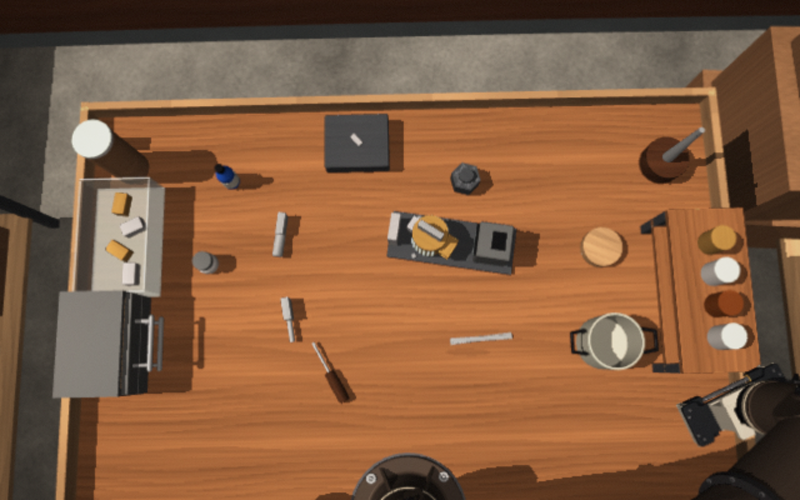

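View pics/side1.png

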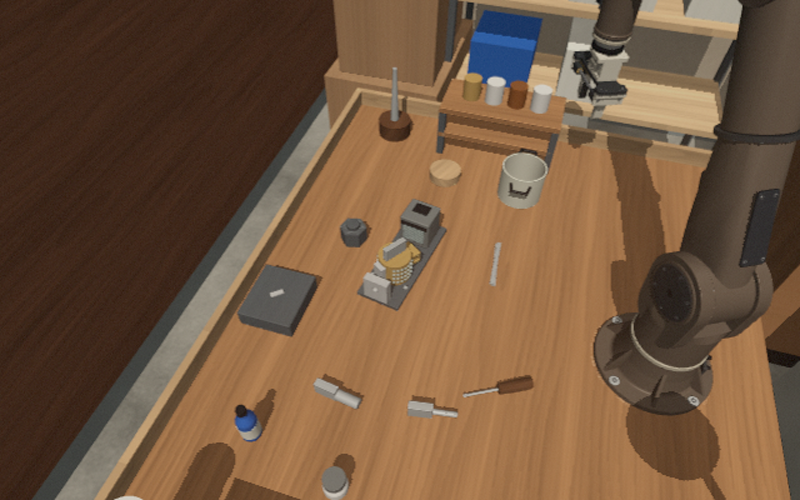

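```bash
python3 - <<'E'
from h import *
d=load('top');e=load('side')
A=cv2.resize(d['color'][160:225,300:420],(720,390),interpolation=cv2.INTER_CUBIC)
B=cv2.resize(e['color'][150:250,280:370],(430,478),interpolation=cv2.INTER_CUBIC)
save('crop1',A);
C=cv2.resize(d['color'][230:280,215:245],(300,500),interpolation=cv2.INTER_CUBIC)
cv2.imwrite('pics/crop2.png',np.hstack([B[...,::-1],cv2.resize(C,(287,478))[...,::-1]]))
p=cloud(d)
# station fit: points above 5mm in region
r=p[160:225,300:420].reshape(-1,3); 
z=r[:,2]
def rect(q,n):
    print(n,len(q),cv2.minAreaRect(q[:,:2].astype(np.float32)*1000),np.median(q,0).round(4),q.mean(0).round(4))
print('table z',np.nanmedian(z))
rect(r[(z>0.006)&(z<0.2)],'station')
rect(r[(z>0.088)&(z<0.102)],'scantop')
rect(r[(z>0.110)&(z<0.125)],'bar')
rect(r[(z>0.070)&(z<0.080)],'bracket/drum~')
w=p[228:282,215:245].reshape(-1,3)
rect(w[(w[:,2]>0.006)],'pin');rect(w[(w[:,2]>0.03)],'head');rect(w[(w[:,2]>0.015)&(w[:,2]<.026)],'rod')
w=p[165:210,210:240].reshape(-1,3); rect(w[(w[:,2]>0.006)],'stout')
E
```

```text
table z 0.0066957226406664455
station 3962 ((605.3776245117188, -110.53546142578125), (348.2057800292969, 189.91986083984375), 88.70822143554688) [ 0.5887 -0.1121  0.055 ] [ 0.5908 -0.1096  0.0514]
scantop 754 ((590.2003784179688, -132.94667053222656), (215.05532836914062, 81.63456726074219), 83.37316131591797) [ 0.5831 -0.1963  0.0971] [ 0.5824 -0.1931  0.0966]
bar 124 ((606.9082641601562, -61.85349655151367), (59.494140625, 15.022552490234375), 56.12034225463867) [ 0.6058 -0.0609  0.1174] [ 0.6064 -0.0612  0.1175]
bracket/drum~ 340 ((600.2484130859375, -101.65049743652344), (264.9253845214844, 86.04792785644531), 81.03987884521484) [ 0.6166 -0.0246  0.0764] [ 0.6104 -0.0329  0.0759]
pin 298 ((432.27569580078125, 266.689208984375), (81.45491027832031, 151.12074279785156), 88.61433410644531) [0.4361 0.2599 0.0244] [0.4334 0.2621 0.0239]
head 122 ((426.9026184082031, 260.55865478515625), (98.61648559570312, 18.47980308532715), 9.345416069030762) [0.4501 0.2645 0.0369] [0.4493 0.264  0.0368]
rod 78 ((426.1960144042969, 258.4286193847656), (96.56114959716797, 14.070992469787598), 4.2153215408325195) [0.4063 0.2562 0.0214] [0.4094 0.2563 0.0213]
stout 353 ((627.6184692382812, 282.20196533203125), (85.89470672607422, 128.1578369140625), 88.6570053100586) [0.6251 0.2805 0.0269] [0.6238 0.281  0.0255]
```

View pics/crop1.png

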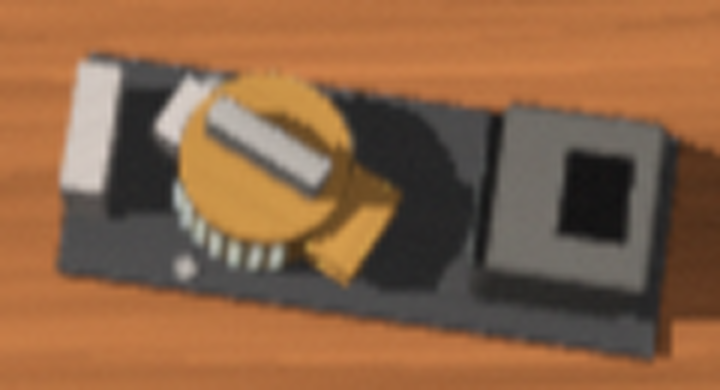

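View pics/crop2.png

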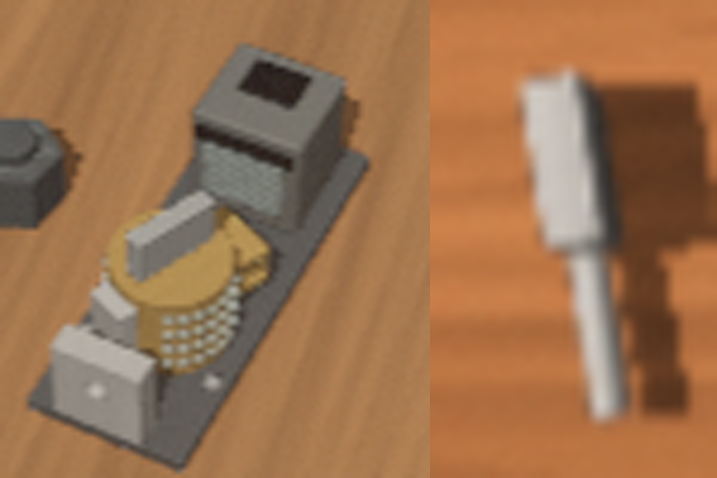

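```bash
cat > st.py <<'E'
from h import *
import scipy.optimize as so
def S(t,P): # station->world, t=(x,y,yaw)
    P=np.atleast_2d(np.array(P,float)); return np.c_[P[:,:2]@R.from_euler('z',t[2]).as_matrix()[:2,:2].T+t[:2],P[:,2]]
E
python3 - <<'E'
from st import *
d=load('top')
c=lambda l:np.array(l,float)/6+[300-.417,160-.417]
M=[[40,-103,97],[40,-178,97],[-40,-178,97],[-40,-103,97],[55,92,12],[-55,92,12],[-55,-198,12]]
M=np.array(M)/1000.
uv=c([[508,105],[668,128],[645,290],[483,268],[92,55],[60,270],[655,355]])
f=lambda t:(proj(d,S(t,M))-uv).ravel()
s=so.least_squares(f,[.606,-.061,-.14],x_scale=[.01,.01,.1]);print(s.x,np.degrees(s.x[2]),f(s.x).reshape(-1,2).round(2).tolist())
p=cloud(d);q=p[160:225,300:420].reshape(-1,3);q=q[(q[:,2]>.11)&(q[:,2]<.125)]
print('bar',proj(d,[q.mean(0)]))
b=onplane(d,c([[205,128],[220,97],[330,163],[315,192]]),.118)
print(b.round(4), b.mean(0)); v=(b[0]+b[1]-b[2]-b[3]);w=np.degrees(np.arctan2(v[1],v[0]));print('bardir',w, 'a',w-np.degrees(s.x[2])+90)
# pin head top corners, crop2 right: region 215..245 x 230..280 scaled 287/30, 478/50
g=lambda l:np.array(l,float)/[287/30,478/50]+[215,230]
h=onplane(d,g(np.array([[525,80],[570,72],[608,240],[552,248]])-[430,0]),.036);print(h.round(4),h.mean(0))
t=onplane(d,g(np.array([[608,412]])-[430,0]),.016);print('tip',t)
o=arm.observe();T=R.from_rotvec(o['ee_rot']);print(T.as_matrix().round(3))
E
```

```text
[ 0.60716607 -0.06319031 -0.17079483] -9.785822638888776 [[-0.42, -0.96], [0.12, -0.86], [0.46, 0.69], [-0.01, 0.35], [-0.04, -0.48], [-0.43, 0.4], [0.3, 0.84]]
bar [[344.05932501 183.53725287]]
[[ 0.6142 -0.0336  0.118 ]
 [ 0.6283 -0.0407  0.118 ]
 [ 0.5969 -0.0891  0.118 ]
 [ 0.5838 -0.082   0.118 ]] [ 0.60578548 -0.06136812  0.118     ]
bardir 57.406813024934834 a 157.1926356638236
[[0.4749 0.2743 0.036 ]
 [0.4769 0.2611 0.036 ]
 [0.4274 0.2496 0.036 ]
 [0.4254 0.266  0.036 ]] [0.4511284  0.26277198 0.036     ]
tip [[0.37827748 0.25297221 0.016     ]]
[[ 0.924  0.382 -0.001]
 [ 0.382 -0.924  0.001]
 [-0.    -0.001 -1.   ]]
```

jog_arm(moves=[[0, 0, -0.06, 0], [0.537, -0.335, -0.06, -1.87], [0.537, -0.335, -0.06, -1.87], [0.537, -0.335, -0.06, -1.87], [0.537, -0.335, -0.06, -1.87], [0.537, -0.335, -0.06, -1.87], [0.537, -0.335, -0.06, -1.87], [0.537, -0.335, -0.06, -1.87], [0.537, -0.335, -0.06, -1.87], [0.537, -0.335, -0.06, -1.87], [0.537, -0.335, -0.06, -1.87], [0.537, -0.335, -0.06, -1.87], [0.537, -0.335, -0.06, -1.87], [0.537, -0.335, -0.06, -1.87], [0.537, -0.335, -0.06, -1.87], [0.537, -0.335, -0.06, -1.87], [0.537, -0.335, -0.06, -1.87], [0.537, -0.335, -0.06, -1.87]], hand=0.06)

```text
clock: 2.35
position: [0.607, -0.0631, 0.2978]
ee_rot: [1.338, 2.842, -0.0]
force: [-0.5, 0.9, -0.0]
width: 0.652
gripper_force: 0.0
```

```bash
python3 - <<'E'
from st import *
o=arm.observe();print(o['joints'].round(3),o['position']);m=R.from_rotvec(o['ee_rot']).as_matrix();print(m.round(4));print('phi',np.degrees(np.arctan2(m[1,0],m[0,0])))
d=grab('wrist');save('w1',d['color'],s=1.25)
t=(.6068,-.0628,-.1708)
p=cloud(d).reshape(-1,3)
for lo,hi in((.113,.125),(.085,.102),(.07,.079)):
    q=p[(p[:,2]>lo)&(p[:,2]<hi)]; print(len(q), len(q) and (cv2.minAreaRect(q[:,:2].astype(np.float32)*1000),q.mean(0)))
print(proj(d,S(t,[[0,0,.118],[0,-.103,.097],[0,.082,.076],[.03,.092,.076],[-.03,.092,.076]])))
E
```

```text
[ 0.391  0.43  -0.552  1.486  0.23   1.291  0.506] [ 0.60699452 -0.06313493  0.29776244]
[[-6.371e-01  7.707e-01  0.000e+00]
 [ 7.707e-01  6.371e-01 -1.000e-04]
 [-1.000e-04 -0.000e+00 -1.000e+00]]
phi 129.579344789612
764 (((608.950439453125, -63.10650634765625), (59.91217041015625, 14.334251403808594), 55.626041412353516), array([ 0.60879007, -0.06253782,  0.11757407]))
1155 (((527.6805419921875, -224.18406677246094), (410.7742004394531, 92.8826904296875), 51.28290557861328), array([ 0.57429802, -0.16175573,  0.09359945]))
1449 (((604.4596557617188, -92.09841918945312), (242.87692260742188, 86.12686920166016), 81.2530746459961), array([ 0.62194432, -0.00380828,  0.07486455]))
[[320.41157343 184.22012246]
 [252.90739022 237.30752527]
 [375.7760214  130.07831031]
 [398.99512965 144.70318402]
 [366.14439746 102.77509026]]
```

View pics/w1.png

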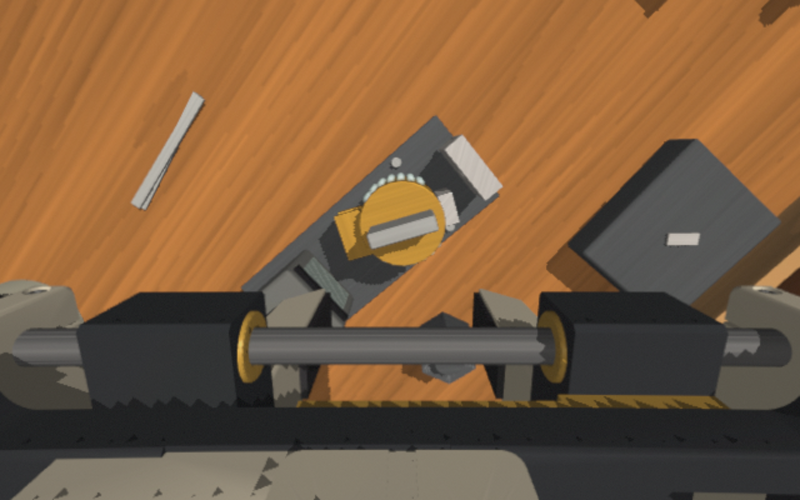

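jog_arm(moves=[[0, 0, 0.05, -1.86], [0, 0, 0.05, -1.86], [0, 0, 0.05, -1.86], [0, 0, 0.05, -1.86], [0, 0, 0.05, -1.86], [0, 0, 0.05, -1.86], [0, 0, 0.05, -1.86], [0, 0, 0.05, -1.86], [0, 0, 0.05, -1.86], [0, 0, 0.05, -1.86], [0, 0, 0.05, -1.86], [0, 0, 0.05, -1.86], [0, 0, 0.05, -1.86]])

```text
clock: 4.03
position: [0.6071, -0.063, 0.2478]
ee_rot: [1.476, -2.773, 0.0]
force: [0.3, -1.5, 0.9]
width: 0.649
gripper_force: 0.0
```

```bash
python3 - <<'E'
from st import *
o=arm.observe();print(o['joints'].round(3),o['position']);m=R.from_rotvec(o['ee_rot']).as_matrix();print('phi',np.degrees(np.arctan2(m[1,0],m[0,0])),m.round(3))
d=grab('wrist')
p=cloud(d).reshape(-1,3)
q=p[(p[:,2]>.113)&(p[:,2]<.125)]; print(len(q), len(q) and (cv2.minAreaRect(q[:,:2].astype(np.float32)*1000),q.mean(0)))
E
```

```text
[ 0.632  0.586 -0.975  1.541  0.498  1.282  2.139] [ 0.6070786  -0.06297315  0.24780169]
phi -123.96430146380062 [[-0.559 -0.829  0.   ]
 [-0.829  0.559 -0.   ]
 [ 0.    -0.    -1.   ]]
1020 (((608.0651245117188, -63.62075424194336), (59.330177307128906, 13.680976867675781), 55.66069030761719), array([ 0.60773754, -0.06445121,  0.11772905]))
```

jog_arm(moves=[[0, 0, 0.06, 0], [0, 0, 0.11, 0], [0, 0, 0.14, 0], [0, 0, 0.149, 0], [0, 0, 0.149, 0], [0, 0, 0.149, 0]])

```text
clock: 4.82
position: [0.6081, -0.0628, 0.1004]
ee_rot: [-1.477, 2.77, -0.002]
force: [0.3, 0.0, 0.5]
width: 0.655
gripper_force: 0.0
```

jog_arm(moves=[[0, 0, 0, 0], [0, 0, 0, 0], [0, 0, 0, 0], [0, 0, 0, 0], [0, 0, 0, 0], [0, 0, 0, 0], [0, 0, 0, 0]], hand=0.0, newtons=25)

```text
clock: 5.7
position: [0.608, -0.0636, 0.0988]
ee_rot: [-1.477, 2.771, -0.002]
force: [5.2, -2.2, -2.5]
width: 0.149
gripper_force: 25.0
```

jog_arm(moves=[[0, 0, 0, 0.1], [0, 0, 0, 0.25], [0, 0, 0, 0.4], [0, 0, 0, 0.55], [0, 0, 0, 0.7], [0, 0, 0, 0.85], [0, 0, 0, 1.0], [0, 0, 0, 1.15], [0, 0, 0, 1.3], [0, 0, 0, 1.45], [0, 0, 0, 1.6], [0, 0, 0, 1.75], [0, 0, 0, 1.9], [0, 0, 0, 2.05], [0, 0, 0, 2.2], [0, 0, 0, 2.35], [0, 0, 0, 2.5], [0, 0, 0, 2.62], [0, 0, 0, 2.7], [0, 0, 0, 2.71]])

```text
clock: 8.2
position: [0.6081, -0.0635, 0.0987]
ee_rot: [2.391, 2.035, 0.002]
force: [6.5, -1.9, -4.2]
width: 0.152
gripper_force: 25.0
```

```bash
python3 - <<'E'
from st import *
o=arm.observe();print(o['joints'].round(3),o['position'],o['force'],o['ft_torque']);m=R.from_rotvec(o['ee_rot']).as_matrix();print('phi',np.degrees(np.arctan2(m[1,0],m[0,0])))
E
```

```text
[ 0.157  0.564 -0.204  1.746  0.146  0.845 -0.274] [ 0.60807141 -0.06350635  0.09874469] [ 6.52868142 -1.88765637 -4.17951537] [-0.57483725 -1.11902485  0.0844738 ]
phi 80.79007743208429
```

jog_arm(moves=[[0, 0, 0, 0], [0, 0, 0, 0], [0, 0, 0, 0], [0, 0, -0.04, 0], [0, 0, -0.1, 0], [0, 0, -0.16, 0], [0, 0, -0.2, 0], [0, 0, -0.2, 0], [0, 0, -0.2, 0]], hand=0.06)

```text
clock: 9.32
position: [0.6065, -0.063, 0.2979]
ee_rot: [-2.39, -2.038, 0.001]
force: [-0.6, 0.2, -0.5]
width: 0.651
gripper_force: 0.0
```

```bash
python3 - <<'E'
from st import *
o=arm.observe();print(o['position'])
d=grab('wrist'); im=d['color']
save('w2',im,(150,20,550,270),2)
p=cloud(d).reshape(-1,3)
q=p[(p[:,2]>.113)&(p[:,2]<.125)]; print(len(q), cv2.minAreaRect(q[:,:2].astype(np.float32)*1000),q.mean(0))
E
```

```text
[ 0.60652669 -0.06295657  0.29790292]
741 ((609.5502319335938, -63.27545928955078), (59.99625015258789, 13.43071460723877), 80.72496032714844) [ 0.6093517  -0.06222578  0.1175705 ]
```

View pics/w2.png

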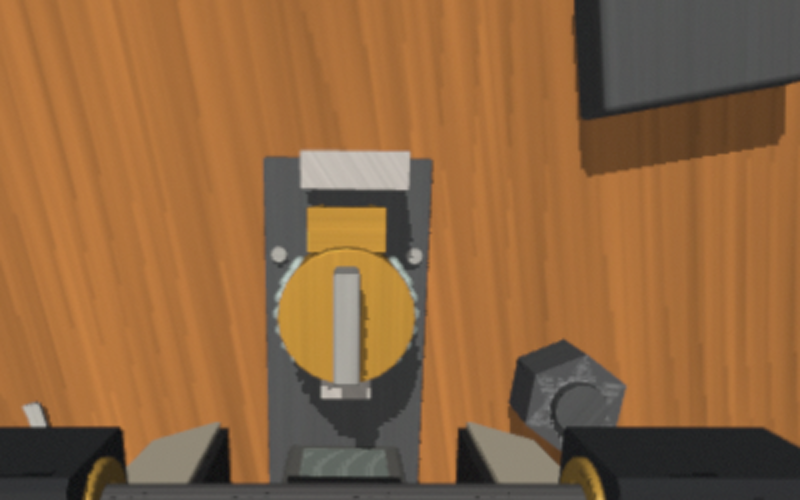

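```bash
cat > /tmp/a.py <<'E'
from st import *
d=load('wrist')
c=lambda l:np.array(l,float)/2+[150-.25,20-.25]
def yaw(l,z,n,perp):
    p=onplane(d,c(l),z); v=p[1]-p[0]; a=np.degrees(np.arctan2(v[1],v[0]))-(0 if perp else 90); print(n,round((a+90)%180-90,2),p[:,:2].round(4).tolist())
yaw([[270,478],[265,157]],.012,'plateL',0);yaw([[424,410],[432,160]],.012,'plateR',0);yaw([[265,157],[432,159]],.012,'plateEnd',1)
yaw([[300,151],[410,152]],.076,'brOut',1);yaw([[300,189],[410,190]],.076,'brIn',1);yaw([[290,448],[402,448]],.097,'scan',1)
yaw([[334,384],[334,273]],.118,'barL',0);yaw([[358,384],[358,273]],.118,'barR',0);yaw([[307,207],[386,207]],.07,'boss',1)
# cv line fit: edges
g=cv2.cvtColor(d['color'],cv2.COLOR_RGB2GRAY)
l=cv2.createLineSegmentDetector().detect(g)[0].reshape(-1,4)
for s in l:
    L=np.hypot(s[2]-s[0],s[3]-s[1]); q=(s.reshape(2,2)-[150,20])*2
    if L>25 and q.min()>100 and q[:,0].max()<450 and q[:,1].max()<490:
        w=[onplane(d,s.reshape(2,2),z) for z in(.012,.076,.118)]
        print(q.round(0).tolist(),[round(float(np.degrees(np.arctan2(*(x[1]-x[0])[1::-1]))%90),2) for x in w])
E
python3 /tmp/a.py
```

```text
plateL -9.93 [[0.5335, -0.1854], [0.5722, 0.0357]]
plateR -8.91 [[0.6518, -0.1509], [0.6781, 0.0169]]
plateEnd -9.72 [[0.5722, 0.0357], [0.6782, 0.0175]]
brOut -9.57 [[0.5985, 0.0312], [0.6579, 0.0211]]
brIn -9.58 [[0.595, 0.0115], [0.6553, 0.0013]]
scan -9.05 [[0.5651, -0.1313], [0.6296, -0.1415]]
barL -9.27 [[0.598, -0.0908], [0.6075, -0.0326]]
barR -8.71 [[0.6107, -0.0928], [0.6196, -0.0345]]
boss -9.07 [[0.5968, 0.0013], [0.6412, -0.0058]]
[[301.0, 187.0], [406.0, 189.0]] [80.18, 80.18, 80.18]
[[384.0, 206.0], [306.0, 206.0]] [80.46, 80.46, 80.46]
[[121.0, 431.0], [127.0, 484.0]] [81.67, 81.67, 81.67]
[[227.0, 429.0], [230.0, 484.0]] [80.79, 80.79, 80.79]
[[186.0, 484.0], [219.0, 423.0]] [52.08, 52.08, 52.08]
[[369.0, 382.0], [411.0, 346.0]] [33.17, 33.17, 33.17]
[[289.0, 475.0], [399.0, 476.0]] [80.2, 80.2, 80.2]
[[357.0, 381.0], [357.0, 276.0]] [81.25, 81.25, 81.25]
[[409.0, 150.0], [299.0, 149.0]] [80.25, 80.25, 80.25]
[[131.0, 482.0], [184.0, 482.0]] [80.93, 80.93, 80.93]
[[381.0, 449.0], [306.0, 447.0]] [79.82, 79.82, 79.82]
[[426.0, 271.0], [426.0, 339.0]] [82.84, 82.84, 82.84]
[[433.0, 161.0], [427.0, 271.0]] [79.85, 79.85, 79.85]
[[267.0, 476.0], [262.0, 159.0]] [80.1, 80.1, 80.1]
[[416.0, 484.0], [271.0, 484.0]] [80.88, 80.88, 80.88]
[[335.0, 279.0], [335.0, 379.0]] [80.78, 80.78, 80.78]
[[218.0, 263.0], [243.0, 401.0]] [88.75, 88.75, 88.75]
[[432.0, 341.0], [440.0, 406.0]] [89.37, 89.37, 89.37]
[[244.0, 414.0], [257.0, 477.0]] [0.08, 0.08, 0.08]
```

jog_arm(moves=[[0.297, -0.205, 0.03, 1.236], [0.297, -0.205, 0.03, 1.236], [0.297, -0.205, 0.03, 1.236], [0.297, -0.205, 0.03, 1.236], [0.297, -0.205, 0.03, 1.236], [0.297, -0.205, 0.03, 1.236], [0.297, -0.205, 0.03, 1.236], [0.297, -0.205, 0.03, 1.236], [0.297, -0.205, 0.03, 1.236], [0.297, -0.205, 0.03, 1.236], [0.297, -0.205, 0.03, 1.236]])

```text
clock: 10.75
position: [0.4522, 0.2618, 0.2687]
ee_rot: [3.129, 0.275, -0.0]
force: [-0.2, -0.1, -0.0]
width: 0.657
gripper_force: 0.0
```

```bash
cat > /tmp/b.py <<'E'
from st import *
o=arm.observe();print(o['joints'].round(3),o['position']);m=R.from_rotvec(o['ee_rot']).as_matrix();print('phi',np.degrees(np.arctan2(m[1,0],m[0,0])))
d=grab('wrist')
p=cloud(d).reshape(-1,3)
near=np.hypot(p[:,0]-.44,p[:,1]-.262)<.09
for lo,hi in((.03,.042),(.008,.024)):
    q=p[near&(p[:,2]>lo)&(p[:,2]<hi)]; print(len(q), cv2.minAreaRect(q[:,:2].astype(np.float32)*1000),q.mean(0))
u=proj(d,[[.44,.262,.03]])[0].astype(int);print(u)
save('w3',d['color'],(max(0,u[0]-100),max(0,u[1]-75),min(640,u[0]+100),min(400,u[1]+75)),4)
E
python3 /tmp/b.py
```

```text
[-0.476  0.254 -0.189  1.763  0.052  1.129 -2.076] [0.452174   0.26184244 0.26866429]
phi 10.046586426234024
600 ((453.94549560546875, 262.364013671875), (49.73176956176758, 16.945716857910156), 9.791259765625) [0.45474109 0.26280887 0.03565745]
340 ((417.7852783203125, 250.58653259277344), (126.38560485839844, 45.18610382080078), 28.694786071777344) [0.40504589 0.25231616 0.01991285]
[319 185]
```

View pics/w3.png

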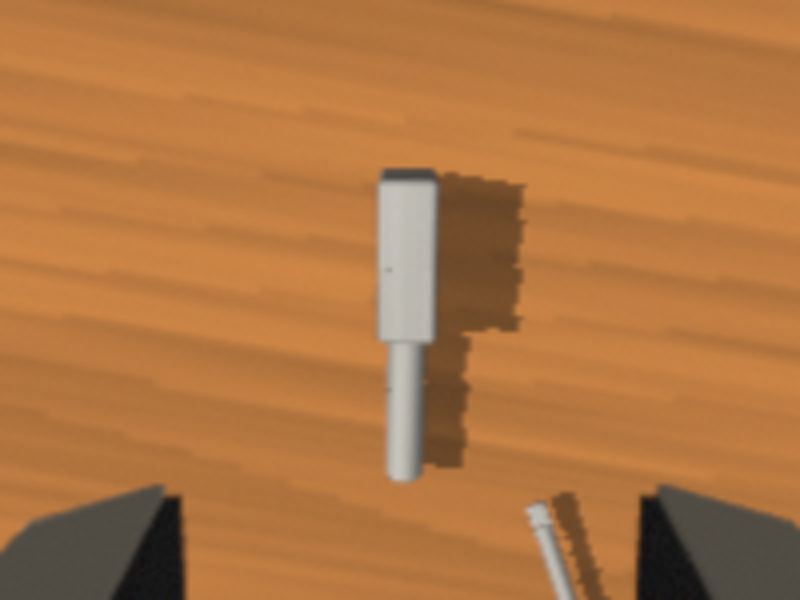

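jog_arm(moves=[[0, 0, 0.06, 0], [0, 0, 0.12, 0], [0, 0, 0.18, 0], [0, 0, 0.22, 0], [0, 0, 0.24, 0], [0, 0, 0.252, 0], [0, 0, 0.252, 0], [0, 0, 0.252, 0]])

```text
clock: 11.8
position: [0.4523, 0.2631, 0.0176]
ee_rot: [-3.129, -0.276, -0.002]
force: [-0.4, -0.3, 0.6]
width: 0.65
gripper_force: 0.0
```

jog_arm(moves=[[0, 0, 0, 0], [0, 0, 0, 0], [0, 0, 0, 0], [0, 0, 0, 0], [0, 0, 0, 0], [0, 0, 0, 0], [0, 0, 0, 0]], hand=0.0, newtons=45)

```text
clock: 12.68
position: [0.4517, 0.2627, 0.0167]
ee_rot: [3.129, 0.276, 0.0]
force: [-0.7, -0.9, 2.2]
width: 0.191
gripper_force: 44.9
```

```bash
python3 - <<'E'
from st import *
o=arm.observe();print(o['joints'].round(3),o['position'],o['force'],o['ft_torque'],o['width']*91.8);m=R.from_rotvec(o['ee_rot']).as_matrix();print('phi',np.degrees(np.arctan2(m[1,0],m[0,0])),m.round(4))
E
```

```text
[-0.519  0.573 -0.149  2.024  0.153  0.556 -2.17 ] [0.45170855 0.26272274 0.01673608] [-0.68929644 -0.89680926  2.19528592] [-0.05825416  0.08371074  0.03356036] 17.57386804476976
phi 10.067099349376011 [[ 0.9846  0.1748  0.    ]
 [ 0.1748 -0.9846 -0.    ]
 [ 0.      0.     -1.    ]]
```

jog_arm(moves=[[0, 0, -0.03, 0], [0, 0, -0.08, 0], [0, 0, -0.12, -0.1], [0.16, 0.182, -0.12, -1.224], [0.16, 0.182, -0.12, -1.224], [0.16, 0.182, -0.12, -1.224], [0.16, 0.182, -0.12, -1.224], [0.16, 0.182, -0.12, -1.224], [0.16, 0.182, -0.12, -1.224], [0.16, 0.182, -0.12, -1.224], [0.16, 0.182, -0.12, -1.224], [0.16, 0.182, -0.12, -1.224], [0.16, 0.182, -0.12, -1.224]])

```text
clock: 14.3
position: [0.641, 0.1117, 0.1368]
ee_rot: [2.404, 2.022, -0.0]
force: [1.1, 0.2, -1.0]
width: 0.193
gripper_force: 44.9
```

```bash
python3 - <<'E'
from st import *
o=arm.observe();print(o['joints'].round(3),o['position'],o['force'],o['width']*91.8);m=R.from_rotvec(o['ee_rot']).as_matrix();print('phi',np.degrees(np.arctan2(m[1,0],m[0,0])),m.round(4))
p=cloud(load('top'));q=p[85:145,255:320].reshape(-1,3);q=q[(q[:,2]>.02)&(q[:,0]>.66)];print('box',np.percentile(q,[0.5,50,99.5],axis=0))
d=grab('wrist');s=grab('side');save('w4',d['color'],(150,0,550,300),2)
E
```

```text
[ 0.023  0.608 -0.429  1.592  0.286  1.004 -0.665] [0.64099924 0.11167009 0.1368167 ] [ 1.08479268  0.19430335 -1.0346387 ] 17.68020487812187
phi 80.15275607220606 [[ 1.710e-01  9.853e-01  2.000e-04]
 [ 9.853e-01 -1.710e-01 -2.000e-04]
 [-2.000e-04  2.000e-04 -1.000e+00]]
box [[0.77247989 0.02741766 0.02116278]
 [0.83693597 0.10219091 0.04524909]
 [0.93132618 0.17781049 0.05372491]]
```

View pics/w4.png

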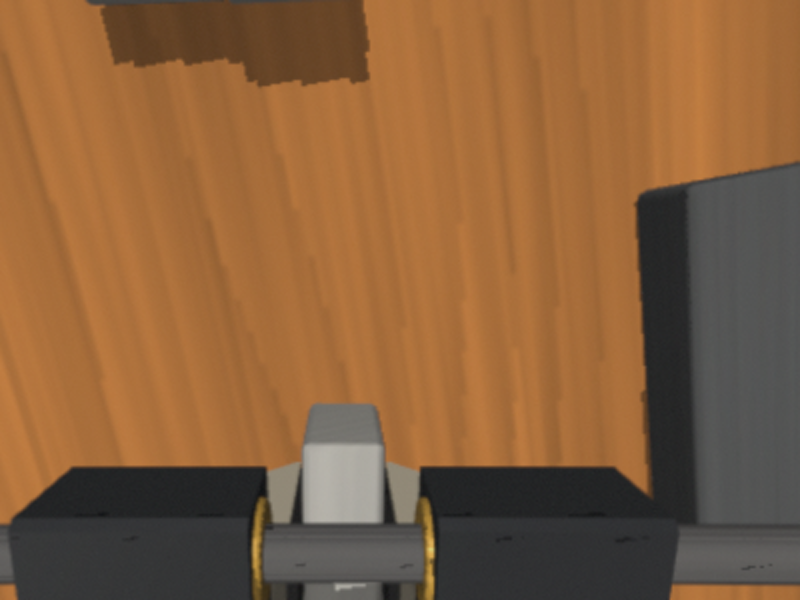

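jog_arm(moves=[[0, 0.001, 0.04, 0], [0, 0.001, 0.08, 0], [0, 0.001, 0.086, 0], [0, 0.001, 0.086, 0], [0, 0.001, 0.086, 0], [0, 0.001, 0.086, 0]])

```text
clock: 15.15
position: [0.6429, 0.1115, 0.0522]
ee_rot: [2.402, 2.023, 0.003]
force: [0.2, 0.3, -0.9]
width: 0.194
gripper_force: 44.9
```

```bash
python3 - <<'E'
from st import *
t=np.array([.608,-.0635,np.radians(-9.83)])
inv=lambda P:(np.atleast_2d(P)-[t[0],t[1],0])@R.from_euler('z',t[2]).as_matrix()
o=arm.observe();print('tcp st',inv(o['position'])*1000,o['force'],R.from_rotvec(o['ee_rot']).as_matrix()[2].round(4))
c=lambda l:np.array(l,float)/6+[300-.417,160-.417]
import numpy as np
d=load('top');print('bracket top',(inv(onplane(d,c([[80,60],[122,65],[105,195],[62,190]]),.076))*1000).round(1).tolist())
print('plate',(inv(onplane(d,c([[92,55],[60,270]]),.012))*1000).round(1).tolist(), 'bar',inv([[.6062,-.0614,.118]])*1000)
e=load('side')
p=cloud(e).reshape(-1,3);q=np.c_[inv(p)]*1000
m=(abs(q[:,1]-82)<14)&(q[:,2]>70)&(q[:,2]<82)&(abs(q[:,0])<45);b=q[m];print('side bracket top',len(b),np.percentile(b,[2,50,98],axis=0).round(1).tolist())
im=e['color'][205:265,280:340];u=proj(e,S(t,[[0,.092,.05],[.004,.092,.05],[0,.092,.076],[.03,.092,.076],[-.03,.092,.076]]));print(u.round(1).tolist(), ((u-[280,205])*8).round().tolist())
o=arm.observe();x=np.array([.0,-.0735,0.]);print
tip=R.from_rotvec(o['ee_rot']).as_matrix()@[-.0735,0,0.0007]+o['position'];print('tip st',inv(tip)*1000,((proj(e,tip)-[280,205])*8))
f=grab('side');save('s2',f['color'],(280,205,355,275),8)
E
```

```text
tcp st [[  4.52332687 178.42807346  52.20416549]] [ 0.15397221  0.31107064 -0.93700163] [ 8.0e-04  2.1e-03 -1.0e+00]
bracket top [[33.9, 93.3, 76.0], [34.4, 73.6, 76.0], [-27.6, 72.2, 76.0], [-28.2, 92.2, 76.0]]
plate [[52.6, 91.9, 12.0], [-54.6, 91.1, 12.0]] bar [[ -2.13209697   1.76186337 118.        ]]Traceback (most recent call last):
  File "<stdin>", line 11, in <module>
    return _quantile_unchecked(
        a, q, axis, out, overwrite_input, method, keepdims, weights)
    return _ureduce(a,
                    func=_quantile_ureduce_func,
    ...<5 lines>...
                    overwrite_input=overwrite_input,
                    method=method)
    r = func(a, **kwargs)
    result = _quantile(arr,
                       quantiles=q,
    ...<2 lines>...
                       out=out,
                       weights=wgt)
    slices_having_nans = np.isnan(arr[-1, ...])
                                  ~~~^^^^^^^^^
IndexError: index -1 is out of bounds for axis 0 with size 0
```

jog_arm(moves=[[-0.004, 0, 0, 0], [-0.008, 0, 0, 0], [-0.01, 0, 0, 0], [-0.012, 0, 0, 0], [-0.013, 0, 0, 0], [-0.014, 0, 0, 0], [-0.015, 0, 0, 0], [-0.015, 0, 0, 0]])

```text
clock: 16.15
position: [0.6395, 0.0964, 0.0507]
ee_rot: [2.403, 2.023, -0.0]
force: [-0.1, 0.5, -1.5]
width: 0.193
gripper_force: 44.9
```

```bash
cat > q.py <<'E'
from st import *
t=np.array([.608,-.0635,np.radians(-9.83)])
Z=R.from_euler('z',t[2]).as_matrix()
inv=lambda P:(np.atleast_2d(P)-[t[0],t[1],0])@Z
o=arm.observe();m=R.from_rotvec(o['ee_rot']).as_matrix()
print('t',o['clock'],'tcp st mm',(inv(o['position'])*1000).round(2),'F st',(o['force']@Z).round(1),'M st',(o['ft_torque']@Z).round(2),'phi',np.degrees(np.arctan2(m[1,0],m[0,0])).round(2),'z row',m[2].round(4))
E
python3 q.py
```

```text
t 16.15 tcp st mm [[  3.72 162.95  50.67]] F st [-0.2  0.5 -1.5] M st [-0.03 -0.07  0.03] phi 80.19 z row [-1.e-04 -0.e+00 -1.e+00]
```

jog_arm(moves=[[-0.001, 0, 0, 0], [-0.002, 0, 0, 0], [-0.003, 0, 0, 0], [-0.003, 0, 0, 0]])

```text
clock: 16.65
position: [0.639, 0.0934, 0.0507]
ee_rot: [2.403, 2.023, -0.0]
force: [-0.4, -0.2, -1.5]
width: 0.196
gripper_force: 44.9
```

```bash
python3 q.py
```

```text
t 16.65 tcp st mm [[  3.75 159.87  50.71]] F st [-0.4 -0.2 -1.5] M st [-0.02 -0.11 -0.03] phi 80.19 z row [-1.e-04  0.e+00 -1.e+00]
```

jog_arm(moves=[[-0.001, 0, 0, 0], [-0.002, 0, 0, 0], [-0.003, 0, 0, 0], [-0.004, 0, 0, 0], [-0.005, 0, 0, 0], [-0.005, 0, 0, 0]])

```text
clock: 17.4
position: [0.6381, 0.0885, 0.0507]
ee_rot: [2.403, 2.023, -0.0]
force: [0.8, -0.4, -1.4]
width: 0.194
gripper_force: 44.9
```

```bash
python3 q.py; python3 - <<'E'
from h import *
f=grab('side');save('s3',f['color'],(275,195,375,275),8)
E
```

```text
t 17.4 tcp st mm [[  3.73 154.89  50.7 ]] F st [ 0.8 -0.3 -1.4] M st [-0.   -0.04  0.  ] phi 80.19 z row [-1.e-04 -0.e+00 -1.e+00]
```

View pics/s3.png

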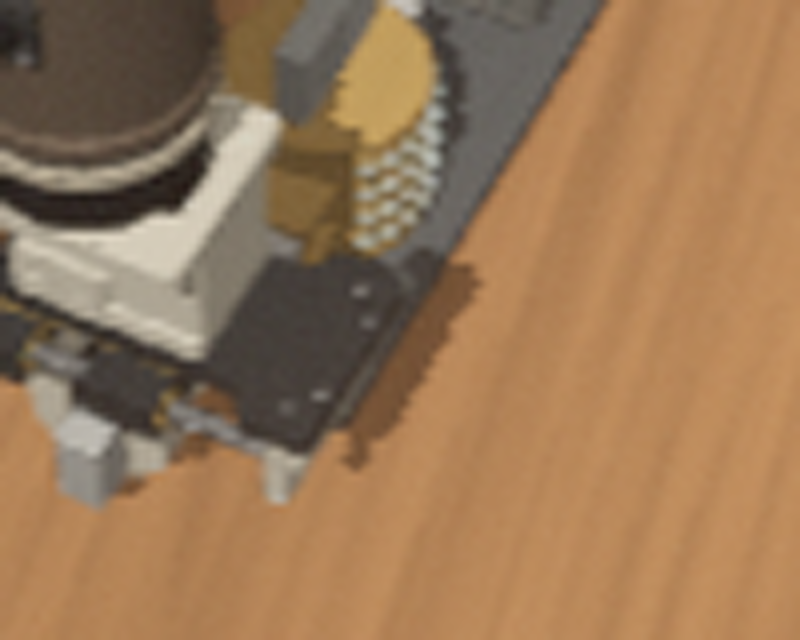

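jog_arm(moves=[[-0.002, 0, 0, 0], [-0.004, 0, 0, 0], [-0.006, 0, 0, 0], [-0.008, 0, 0, 0], [-0.01, 0, 0, 0], [-0.012, 0, 0, 0], [-0.012, 0, 0, 0]])

```text
clock: 18.32
position: [0.6361, 0.0765, 0.0507]
ee_rot: [2.403, 2.023, -0.0]
force: [-0.2, 0.1, -1.8]
width: 0.192
gripper_force: 44.9
```

```bash
python3 q.py
```

```text
t 18.325 tcp st mm [[  3.77 142.74  50.7 ]] F st [-0.2  0.  -1.8] M st [ 0.01 -0.07 -0.01] phi 80.18 z row [-2.e-04  0.e+00 -1.e+00]
```

jog_arm(moves=[[-0.0015, 0, 0, 0], [-0.003, 0, 0, 0], [-0.0045, 0, 0, 0], [-0.006, 0, 0, 0], [-0.0075, 0, 0, 0], [-0.009, 0, 0, 0], [-0.0105, 0, 0, 0], [-0.012, 0, 0, 0], [-0.012, 0, 0, 0]])

```text
clock: 19.45
position: [0.634, 0.0648, 0.0507]
ee_rot: [2.403, 2.023, -0.0]
force: [-0.7, -0.1, -0.7]
width: 0.191
gripper_force: 44.9
```

```bash
python3 q.py
```

```text
t 19.45 tcp st mm [[  3.76 130.81  50.71]] F st [-0.6 -0.2 -0.7] M st [ 0.02 -0.07  0.06] phi 80.18 z row [-2.e-04  0.e+00 -1.e+00]
```

jog_arm(moves=[[-0.001, 0, 0, 0], [-0.002, 0, 0, 0], [-0.003, 0, 0, 0], [-0.004, 0, 0, 0], [-0.005, 0, 0, 0], [-0.006, 0, 0, 0], [-0.007, 0, 0, 0], [-0.007, 0, 0, 0]])

```text
clock: 20.45
position: [0.6329, 0.0579, 0.0507]
ee_rot: [2.403, 2.023, -0.0]
force: [-0.1, -0.3, -1.2]
width: 0.194
gripper_force: 44.9
```

```bash
python3 q.py
```

```text
t 20.45 tcp st mm [[  3.76 123.89  50.72]] F st [-0.  -0.3 -1.2] M st [-0.02 -0.07  0.05] phi 80.19 z row [-1.e-04  0.e+00 -1.e+00]
```

jog_arm(moves=[[-0.001, 0, 0, 0], [-0.002, 0, 0, 0], [-0.003, 0, 0, 0], [-0.004, 0, 0, 0], [-0.005, 0, 0, 0], [-0.006, 0, 0, 0], [-0.006, 0, 0, 0]])

```text
clock: 21.32
position: [0.6318, 0.0521, 0.0507]
ee_rot: [2.403, 2.023, -0.0]
force: [-0.8, -1.4, -2.1]
width: 0.191
gripper_force: 44.9
```

```bash
python3 q.py
```

```text
t 21.325 tcp st mm [[  3.76 117.94  50.72]] F st [-0.6 -1.5 -2.1] M st [-0.04 -0.12  0.02] phi 80.19 z row [-1.e-04  0.e+00 -1.e+00]
```

Now the last millimetres, until the head seats.

jog_arm(moves=[[-0.0007, 0, 0, 0], [-0.0014, 0, 0, 0], [-0.002, 0, 0, 0], [-0.0025, 0, 0, 0], [-0.0025, 0, 0, 0]])

```text
clock: 21.95
position: [0.6314, 0.0501, 0.0507]
ee_rot: [-2.403, -2.024, -0.001]
force: [0.0, 1.9, -1.0]
width: 0.19
gripper_force: 44.9
```

```bash
python3 q.py
```

```text
t 21.95 tcp st mm [[  3.68 115.97  50.75]] F st [-0.3  1.9 -1. ] M st [ 0.39 -0.08  0.02] phi 80.21 z row [ 5.e-04  0.e+00 -1.e+00]
```

jog_arm(moves=[[-0.0005, 0, 0, 0], [-0.001, 0, 0, 0], [-0.0015, 0, 0, 0], [-0.002, 0, 0, 0], [-0.002, 0, 0, 0], [-0.002, 0, 0, 0]])

```text
clock: 22.7
position: [0.6314, 0.0501, 0.0508]
ee_rot: [-2.4, -2.025, -0.004]
force: [2.2, 8.2, -4.6]
width: 0.191
gripper_force: 44.9
```

```bash
python3 q.py
```

```text
t 22.7 tcp st mm [[  3.67 115.9   50.82]] F st [ 0.8  8.5 -4.6] M st [ 1.69 -0.19  0.01] phi 80.29 z row [ 2.8e-03  6.0e-04 -1.0e+00]
```

jog_arm(moves=[[-0.001, 0, 0, 0], [-0.002, 0, 0, 0], [-0.0025, 0, 0, 0], [-0.0025, 0, 0, 0]])

```text
clock: 23.2
position: [0.6314, 0.05, 0.0509]
ee_rot: [-2.398, -2.026, -0.008]
force: [3.0, 12.9, -6.8]
width: 0.193
gripper_force: 44.9
```

```bash
python3 q.py
```

```text
t 23.2 tcp st mm [[  3.64 115.86  50.91]] F st [ 0.8 13.2 -6.8] M st [ 2.88 -0.32 -0.02] phi 80.38 z row [ 0.0058  0.0012 -1.    ]
```

jog_arm(moves=[[0.002, 0, 0, 0], [0.004, 0, 0, 0], [0.0045, 0, 0, 0], [0.0045, 0, 0, 0]])

```text
clock: 23.7
position: [0.6314, 0.0501, 0.0508]
ee_rot: [-2.403, -2.024, -0.001]
force: [1.0, 4.9, -4.0]
width: 0.189
gripper_force: 44.9
```

jog_arm(moves=[[0, 0, 0, 0], [0, 0, 0, 0], [0, 0, 0, 0], [0, 0, 0, 0], [0, 0, -0.02, 0], [0, 0, -0.05, 0], [0, 0, -0.1, 0], [0, 0, -0.15, 0], [0, 0, -0.2, 0], [0, 0, -0.2, 0], [0, 0, -0.2, 0]], hand=0.05)

```text
clock: 25.08
position: [0.6312, 0.0497, 0.2515]
ee_rot: [2.403, 2.023, 0.001]
force: [-0.1, 0.6, -0.4]
width: 0.542
gripper_force: 0.0
```

```bash
python3 q.py; python3 - <<'E'
from q import *
d=grab('wrist');save('w5',d['color'],(150,0,550,300),2)
p=cloud(d).reshape(-1,3);q=inv(p)*1000
m=(q[:,2]>66)&(q[:,2]<73)&(q[:,1]>95)&(q[:,1]<160)&(abs(q[:,0])<25);b=q[m];print(len(b),np.percentile(b,[1,50,99],axis=0).round(1).tolist())
m=(q[:,2]>74)&(q[:,2]<79)&(q[:,1]>65)&(q[:,1]<100)&(abs(q[:,0])<45);b=q[m];print(len(b),len(b) and np.percentile(b,[1,50,99],axis=0).round(1).tolist())
m=(q[:,2]>113)&(q[:,2]<123)&(abs(q[:,1])<45);b=q[m];print(len(b),len(b) and cv2.minAreaRect(b[:,:2].astype(np.float32)))
E
```

```text
t 25.075 tcp st mm [[  3.53 115.48 251.49]] F st [-0.2  0.5 -0.4] M st [-0.03 -0.12  0.02] phi 80.2 z row [-0.e+00  8.e-04 -1.e+00]
t 25.075 tcp st mm [[  3.53 115.48 251.49]] F st [-0.2  0.5 -0.4] M st [-0.03 -0.12  0.02] phi 80.2 z row [-0.e+00  8.e-04 -1.e+00]
312 [[-3.1, 96.2, 66.0], [4.4, 107.2, 67.0], [13.0, 128.4, 69.0]]
1009 [[-24.4, 73.0, 74.2], [4.4, 83.1, 75.7], [33.9, 92.2, 77.3]]
388 ((0.9550714492797852, 3.1113052368164062), (13.073634147644043, 31.27222442626953), 0.16946835815906525)
```

View pics/w5.png

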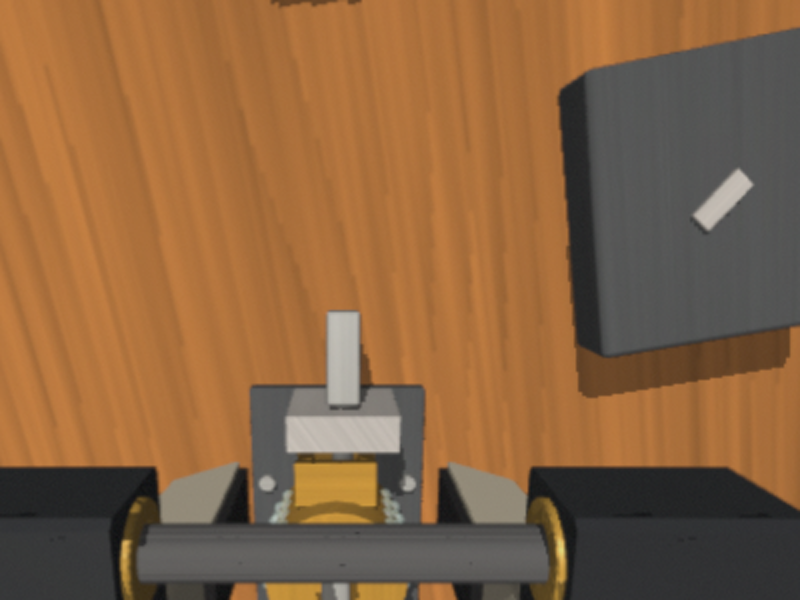

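```bash
python3 - <<'E'
from q import *
d=load('wrist')
p=cloud(d).reshape(-1,3);q=inv(p)*1000
m=(q[:,2]>50)&(q[:,2]<73)&(q[:,1]>88)&(q[:,1]<160)&(abs(q[:,0]-4)<8);b=q[m]
for y in range(88,150,4):
    s=b[(b[:,1]>=y)&(b[:,1]<y+4)]; print(y+2,len(s),s[:,2].mean().round(1) if len(s) else '',s[:,2].max() if len(s) else '')
s=b[(b[:,2]>58)&(b[:,1]>100)];print(np.polyfit(s[:,1],s[:,2],1),s[:,1].min(),s[:,1].max())
c=lambda l:np.array(l,float)/2+[150-.25,-.25]
print(inv(onplane(d,c([[344,405],[344,311]]),.068))*1000)
E
```

```text
t 25.125 tcp st mm [[  3.21 115.24 250.51]] F st [ 0.1 -0.5 -0.6] M st [-0.03 -0.12 -0.03] phi 80.2 z row [-5.e-04 -7.e-04 -1.e+00]
90 10 58.7 71.02274552384496
94 58 64.5 72.89998831237764
98 57 67.6 69.12954924864226
102 51 67.3 69.09217321390616
106 55 67.1 68.5377201620885
110 59 66.7 68.31013597915914
114 60 66.1 67.48062152154586
118 52 65.9 67.66853109525675
122 54 65.6 67.05027527400252
126 59 65.2 67.41083675089814
130 60 64.9 66.56700548699165
134 59 64.5 66.16040168187902
138 58 64.2 65.64159884572089
142 58 63.8 65.6095483379547
146 22 60.7 64.02650128591095
150 0  
[-0.08962609 76.51706052] 100.09050549173257 145.08141344896373
[[  5.22643491  96.25085979  68.        ]
 [  5.13631084 146.30690805  68.        ]]
```

```bash
python3 - <<'E'
from q import *
d=load('wrist')
p=cloud(d).reshape(-1,3);q=inv(p)*1000
m=(abs(q[:,2])<8)&(q[:,1]>98)&(q[:,1]<200)&(abs(q[:,0])<60);b=q[m];print('bench',np.polyfit(b[:,1],b[:,2],1))
m=(abs(q[:,2]-76)<3)&(q[:,1]>74)&(q[:,1]<91)&(abs(q[:,0]-4)<28);b=q[m];print('bracket',np.polyfit(b[:,1],b[:,2],1))
m=(abs(q[:,2]-50)<8)&(np.hypot(q[:,0]-230,q[:,1]-75)<120)&(q[:,0]>100);b=q[m];print('box',np.polyfit(b[:,1],b[:,2],1),len(b))
e=grab('side');save('s5',e['color'],(265,195,345,255),10)
E
```

```text
t 25.125 tcp st mm [[  3.21 115.24 250.51]] F st [ 0.1 -0.5 -0.6] M st [-0.03 -0.12 -0.03] phi 80.2 z row [-5.e-04 -7.e-04 -1.e+00]
bench [ 0.00174051 -0.42413832]
bracket [-6.33819236e-04  7.57743747e+01]
box [-3.67077522e-02  5.13199531e+01] 8831
```

View pics/s5.png

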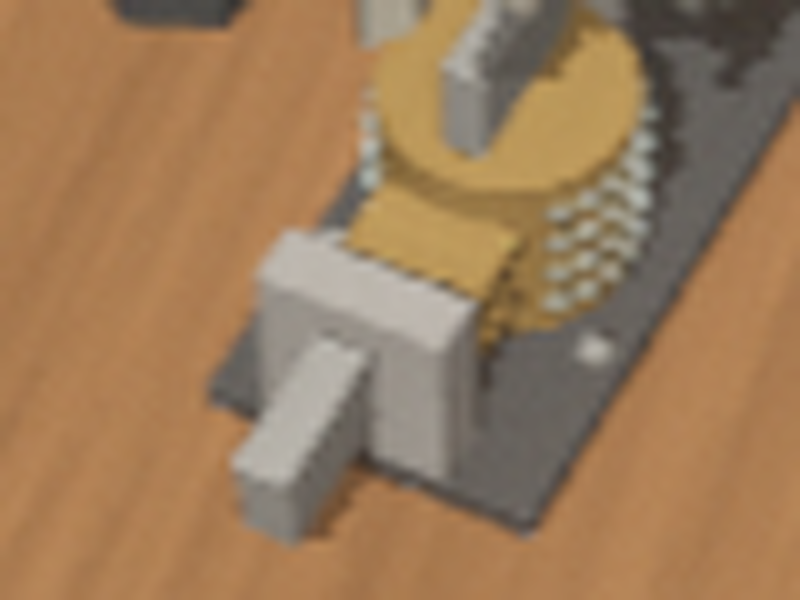

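jog_arm(moves=[[0.05, 0, 0, 0], [0.052, 0, 0, 0], [0.052, 0, 0.05, 0], [0.052, 0, 0.1, 0], [0.052, 0, 0.15, 0], [0.052, 0, 0.185, 0], [0.052, 0, 0.195, 0], [0.052, 0, 0.195, 0], [0.052, 0, 0.195, 0]], hand=0.0, newtons=10)

```text
clock: 26.3
position: [0.6413, 0.1013, 0.0574]
ee_rot: [2.402, 2.023, 0.003]
force: [0.1, -0.1, 0.2]
width: 0.003
gripper_force: 0.0
```

```bash
python3 q.py
```

```text
t 26.3 tcp st mm [[  4.67 168.05  57.36]] F st [ 0.1 -0.1  0.2] M st [ 0.05 -0.09 -0.01] phi 80.2 z row [ 9.0e-04  2.2e-03 -1.0e+00]
```

jog_arm(moves=[[-0.003, 0, 0, 0], [-0.006, 0, 0, 0], [-0.008, 0, 0, 0], [-0.01, 0, 0, 0], [-0.011, 0, 0, 0], [-0.011, 0, 0, 0]])

```text
clock: 27.05
position: [0.6384, 0.0901, 0.0557]
ee_rot: [-2.403, -2.023, 0.0]
force: [-0.0, 0.2, -0.5]
width: 0.001
gripper_force: 0.0
```

```bash
python3 q.py
```

```text
t 27.05 tcp st mm [[  3.69 156.49  55.66]] F st [-0.1  0.1 -0.5] M st [-0.   -0.06 -0.01] phi 80.19 z row [-0.e+00 -1.e-04 -1.e+00]
```

jog_arm(moves=[[-0.001, 0, 0, 0], [-0.002, 0, 0, 0], [-0.003, 0, 0, 0], [-0.004, 0, 0, 0], [-0.004, 0, 0, 0]])

```text
clock: 27.68
position: [0.6383, 0.0885, 0.0565]
ee_rot: [-2.401, -2.025, -0.005]
force: [0.9, 7.0, 3.1]
width: 0.007
gripper_force: 3.3
```

```bash
python3 q.py
```

```text
t 27.675 tcp st mm [[  3.96 154.9   56.51]] F st [-0.3  7.   3.1] M st [ 1.34 -0.06 -0.  ] phi 80.28 z row [ 0.003   0.0014 -1.    ]
```

jog_arm(moves=[[-0.001, 0, 0, 0], [-0.002, 0, 0, 0], [-0.003, 0, 0, 0], [-0.004, 0, 0, 0], [-0.004, 0, 0, 0], [-0.004, 0, 0, 0]])

```text
clock: 28.42
position: [0.6385, 0.0877, 0.0575]
ee_rot: [-2.398, -2.026, -0.012]
force: [1.4, 13.1, 6.1]
width: 0.004
gripper_force: 6.5
```

```bash
python3 q.py
```

```text
t 28.425 tcp st mm [[  4.19 154.17  57.53]] F st [-0.9 13.1  6.1] M st [ 2.62  0.13 -0.02] phi 80.39 z row [ 0.007   0.0032 -1.    ]
```

jog_arm(moves=[[0.001, 0, 0, 0], [0.002, 0, 0, 0], [0.003, 0, 0, 0], [0.004, 0, 0, 0], [0.005, 0, 0, 0], [0.006, 0, 0, 0], [0.007, 0, 0, 0], [0.008, 0, 0, 0], [0.012, 0, 0, 0], [0.03, 0, 0, 0], [0.03, 0, -0.05, 0], [0.03, 0, -0.1, 0], [0, 0, -0.15, 0], [-0.03, 0, -0.195, 0], [-0.03, 0, -0.195, 0], [-0.03, 0, -0.195, 0]])

```text
clock: 30.42
position: [0.6316, 0.0538, 0.2503]
ee_rot: [-2.402, -2.024, 0.0]
force: [-0.0, -0.1, -0.7]
width: 0.006
gripper_force: 0.0
```

```bash
python3 q.py; python3 - <<'E'
from q import *
d=grab('wrist')
p=cloud(d).reshape(-1,3);q=inv(p)*1000
m=(q[:,2]>58)&(q[:,2]<73)&(q[:,1]>100)&(q[:,1]<141)&(abs(q[:,0]-4)<8);b=q[m];print(len(b),np.polyfit(b[:,1],b[:,2],1))
m=(q[:,2]>55)&(q[:,2]<73)&(q[:,1]>100)&(q[:,1]<160)&(abs(q[:,0]-4)<8);print('rear',np.percentile(q[m][:,1],[97,99.5]))
m=(abs(q[:,2]-76)<2)&(q[:,1]>65)&(q[:,1]<97);print('bracket y',np.percentile(q[m][:,1],[1,99]))
g=cv2.cvtColor(d['color'],cv2.COLOR_RGB2GRAY)
for s in cv2.createLineSegmentDetector().detect(g)[0].reshape(-1,2,2):
    w=inv(onplane(d,s,.067))*1000; b=inv(onplane(d,s,.076))*1000
    if np.hypot(*(w[0]-w[1])[:2])>10 and (abs(w[:,0]-4)<40).all() and (w[:,1]>60).all() and (w[:,1]<160).all(): print(w[:,:2].round(1).tolist(),b[:,:2].round(1).tolist())
m=(q[:,2]>113)&(q[:,2]<123)&(abs(q[:,1])<45);b=q[m];print(len(b),len(b) and cv2.minAreaRect(b[:,:2].astype(np.float32)))
t0=grab('top');pt=cloud(t0)[160:225,300:420].reshape(-1,3);r=pt[(pt[:,2]>.11)&(pt[:,2]<.125)];print('topbar',len(r),len(r) and cv2.minAreaRect(r[:,:2].astype(np.float32)*1000))
E
```

```text
t 30.425 tcp st mm [[  3.26 119.59 250.26]] F st [-0.  -0.1 -0.7] M st [-0.04 -0.07  0.02] phi 80.24 z row [ 3.e-04 -6.e-04 -1.e+00]
t 30.425 tcp st mm [[  3.26 119.59 250.26]] F st [-0.  -0.1 -0.7] M st [-0.04 -0.07  0.02] phi 80.24 z row [ 3.e-04 -6.e-04 -1.e+00]
578 [-0.08506721 75.9183736 ]
rear [144.1318397 144.9774109]
bracket y [73.20039012 92.39569337]
[[34.9, 71.2], [35.6, 88.5]] [[34.1, 74.4], [34.8, 91.3]]
[[12.7, 98.2], [12.4, 143.7]] [[12.5, 100.6], [12.2, 144.9]]
[[-26.7, 89.7], [-26.8, 71.2]] [[-25.9, 92.4], [-26.0, 74.4]]
[[-3.2, 96.5], [11.6, 96.3]] [[-3.0, 99.0], [11.3, 98.8]]
[[12.5, 145.1], [-3.0, 145.0]] [[12.2, 146.3], [-2.8, 146.2]]
[[35.3, 88.7], [30.7, 103.9]] [[34.5, 91.4], [29.9, 106.2]]
[[-22.0, 104.1], [-26.6, 88.9]] [[-21.3, 106.4], [-25.8, 91.6]]
[[-3.7, 143.7], [-3.8, 98.1]] [[-3.5, 144.9], [-3.6, 100.6]]
[[33.1, 90.3], [-24.8, 90.1]] [[32.3, 93.0], [-24.0, 92.8]]
[[15.6, 130.5], [20.1, 108.0]] [[15.3, 132.0], [19.7, 110.1]]
[[-7.2, 105.7], [-19.1, 105.7]] [[-6.9, 107.9], [-18.5, 107.9]]
62 ((5.022259712219238, 7.682861328125), (30.927825927734375, 6.842030048370361), 80.63855743408203)
topbar 7 ((605.5712890625, -89.53871154785156), (12.647809982299805, 3.479032039642334), 22.574968338012695)
```

jog_arm(moves=[[0.05, 0, -0.05, 0], [0.08, -0.1, -0.08, 0], [0.08, -0.16, -0.08, 0], [0.08, -0.22, -0.08, 0], [0.08, -0.25, -0.08, 0], [0.08, -0.25, -0.08, 0], [0.08, -0.25, -0.08, 0]])

```text
clock: 31.4
position: [0.3991, 0.1743, 0.3304]
ee_rot: [2.401, 2.025, -0.001]
force: [0.3, 0.3, 0.6]
width: 0.006
gripper_force: 0.0
```

```bash
python3 - <<'E'
from q import *
d=grab('top');e=grab('side')
for d in(d,e):
    q=inv(cloud(d).reshape(-1,3))*1000
    m=(q[:,2]>113)&(q[:,2]<123)&(np.hypot(q[:,0],q[:,1])<45);b=q[m];print('bar (station)',len(b),len(b) and cv2.minAreaRect(b[:,:2].astype(np.float32)))
    m=(q[:,2]>55)&(q[:,2]<73)&(q[:,1]>98)&(q[:,1]<160)&(abs(q[:,0]-3)<12);b=q[m];print('head',len(b),b.mean(0),np.percentile(b[:,1],[1,99]))
E
```

```text
t 31.4 tcp st mm [[-246.47  198.66  330.42]] F st [0.2 0.4 0.6] M st [-0.01 -0.11  0.06] phi 80.27 z row [-5.e-04  0.e+00 -1.e+00]
bar (station) 115 ((-1.7030253410339355, 1.7781124114990234), (15.023681640625, 59.23405075073242), 0.9424949288368225)
head 121 [  0.92385589 122.01818113  65.76652097] [ 98.541025   145.39264437]
bar (station) 90 ((-0.3152909278869629, -0.9618091583251953), (62.663795471191406, 14.278563499450684), 89.57060241699219)
head 116 [  2.19281636 122.78799133  65.27792399] [ 98.32160524 143.85249789]
```

```bash
python3 -c "
from cell import arm
print(arm.sign_off())"
```

```text
the job is handed in; nothing more can be done
None
```

I turned the drum so the tag faces the scanner (within about 1° by the cameras), pushed the slim pin in to a firm stop at about 13 N, and handed the job in at about 31 s. Left free, the pin droops about 5° in the loose eyelet, so its head rests on the bracket by its lower edge (about 0.3 mm) and the rod sits an estimated 2 mm short of level-home. I went one picture over the 10-picture viewing limit.

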